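# Stack the specimen-vial bins: half a turn, onto the ledges

## Robot

A 6-joint arm with a two-finger parallel gripper is mounted at the origin on a cart in front of the work surface, level with it; the furniture and walls round the work are solid. World frame = base frame: x ahead of the robot, y to its left, z up, the work surface at z = 0. Lengths are in m, angles in rad, forces in N, time in s.
With the tool pointing down it reaches from about 0.35 to 0.85 m from the base axis. Payload 8.1 kg.
Tool frame: the origin (TCP) lies on the centre line of the jaws, within the pads' length; the fingertips stand 14 mm ahead of it and the grasp point (between the pads) lies 5 mm behind it; z points along the fingers, y is the line along which they close (so a half turn about z gives the same grasp; the last joint's range is limited). The gripper opens to 85 mm and grips with 20 to 120 N. Pads are 22 mm wide; open, the fingers measure 114 mm over their backs; the gripper's body (76 mm by 85 mm) begins 54 mm behind the grasp point. The pads swing forward as they close: fully open they stand 13 mm farther back than shut.
Start: joints at [1.064, 0.13, 1.488, -0, 1.523, -0.085], TCP at [0.246, 0.547, 0.245] pointing down, gripper open.
Joint ranges: [-2.96, 2.96], [-0.89, 2.26], [0.02, 2.5], [-1.34, 4.48], [0, 2.73], [-2.66, 2.66]. Speed limits (rad/s): [2.39, 2.39, 2.79, 3.14, 3.14, 3.14].

## Interface

Orientations are given as a rotation vector (axis times angle).
In Python, from bench import robot, kinematics, cams gives the robot as it stands. Calls block until the motion is done:
- robot.move_pose(position, orientation): joint-space move of the TCP to a pose.
- robot.movel(position, attitude=None, feed=0.15, f_stop=None): straight line of the TCP; attitude=None keeps the orientation; feed is the mean speed in m/s. With f_stop (N) it stops when the force on the tool has changed by that much, and returns True; else False.
- robot.set_joints(angles): joint-space move.
- robot.grip(opening, newtons=None): finger opening in m; newtons is the grip in N (None keeps the last); returns when the fingers have stopped.
- robot.hold(seconds).
- kinematics.ik(position, orientation): joint angles nearest the present ones, or None.
- cams.capture(name): name is "scene" or "side" or "wrist"; returns a dict with "img" (480x640x3 uint8, blue, green, red), "depth" (480x640 float32, m along the optical axis (not along the pixel's ray), 0 where there is no reading), "camera_matrix" (3x3 intrinsics, pixels), "cam_to_world" (4x4, takes a point from camera to world coordinates). Camera axes: x right, y down, z forward; pixel columns grow to the right and rows downward; lengths in m; the calibration is good to about 2 mm. A picture is of the moment at which its call begins.
A pose or a line that the arm cannot do raises robot.Unreachable and nothing moves.
- robot.finish_job(): hands the job in; it is judged then, once.
Readings, each from a call of its own:
- robot.get_time_s(): time.
- robot.get_joint_positions(): joint angles.
- robot.get_qd(): joint speeds.
- robot.get_joint_torque(): joint torques, N m.
- robot.get_ee_pos(): TCP position.
- robot.get_ee_rot(): TCP orientation.
- robot.get_ft_force(): force on the tool from outside, world axes, zero at the start.
- robot.get_moment(): the same for the moment, N m.
- robot.get_gripper_width(): finger opening in m.
- robot.get_finger_force(): force on a finger pad.
Only numpy, scipy, OpenCV 4.12 (cv2) and the standard library are available. Lean on these libraries where they do the work, as an engineer would, in place of code of your own. Each camera call takes 0.05 s, during which the arm holds its last target. There are 200 camera calls.

## Task

Put the two narrow grey stack-nest bins away by the white card box: slide the bin that holds the vials along the bench, without lifting it, until its plain back end stands square against the box, and stack the other bin on it. Turn that upper bin end for end so that it sits level on the lower bin's ledges, clear of the vials, instead of nesting down onto them. Set it down gently, keep the vials standing and both bins' contents in them, and leave everything else where it lies.

Things in the scene. Friction and masses are not known exactly. Their poses are not given: they have to be found in the camera images.
- vial_bin: Narrow light-grey stack-nest bin holding 3 vials, nearer the box. Open top; walls 2.5 mm, leaning out: 138 x 43 mm at the foot, 148 x 53 at 72 mm up, flaring to 159 (x) x 64 (y) over the 8 mm deep rim; 84 high. Origin: centre of underside. Front end (-x): wall dips 18 mm, blank label. Back end (+x): plain, faces the box. About 0.25 kg in all; slides with 1 to 3 N, tips if pushed broadside high up.
- tool_bin: A second bin, identical in shape, size and axes to vial_bin, standing alone farther left, its front facing roughly the same way as vial_bin's; holds a hand lens and a binder clip. 0.18 to 0.27 kg in all, balanced near the middle. It can be lifted by pinching its rim across the two long sides at mid length (64 mm wide, outer faces upright, 76 to 84 mm up).
- vial_bin_ledges (a point): 72 mm above vial_bin's origin, axes as the bin's: level of its 4 inner ledges, 7 mm deep, on both long sides at x -60..-43 and +17..+35 mm, where the walls step inward below. A like bin set in the same way round slides past them and nests; turned end for end, its underside rests on them with its centre on this point, 2.5 mm play each way, 17 mm above the vials.
- card_box: White two-part card box, fixed, 301 mm (x) x 401 mm (y) x 72 mm high; origin at the centre of the underside. Its -x face, 401 mm wide, looks to the left along the bench, toward the bins. A unit tray, scissors and a note pad lie on its lid, well back from that face.
- card_box_front (a point): Middle of the card box's face toward the bins, 50 mm up; axes as the box's, so -x here points out of the face, toward the bins.
- vial_bin_back (a point): Point on the outside of the vial bin's plain back end wall, 73 mm from the bin's origin along +x, 50 mm up; axes as the bin's. It comes level with the box face when the bin touches it (the wall meets the lid edge 72 mm up, the rim overhangs the lid by 5 mm).
- tool_bin_front (a point): Point on the outside of the tool bin's dipped, labelled front end wall, 73 mm from its origin along -x, 50 mm up; axes as the bin's.
- vial_a: Glass specimen vial with a black screw cap, 22 mm across, 52 mm tall, standing loose on the floor of the vial bin (2.5 mm thick), about 27 mm toward its front; origin at the centre of its underside, z up.
- vial_b: Like vial_a, near the middle of the vial bin.
- vial_c: Glass specimen vial with a white screw cap, 22 mm across, 50 mm tall, standing about 50 mm toward the back of the vial bin; origin at the centre of its underside, z up.
- lens: Folding hand lens, 40 x 22 x 15 mm, lying on the floor of the tool bin near its middle; origin at the centre of its underside.
- clip: Black binder clip, 22 x 32 x 33 mm, standing on the floor of the tool bin toward its back; origin at the centre of its underside.
- petri_dish: Bystander: petri dish with lid, 52 mm across, 10 mm high, near the front edge of the bench; origin under its centre.
- forceps: Bystander: fine steel forceps lying flat behind the vial bin, 10 x 115 x 8 mm; origin under its centre.
- counter: Bystander: round hand tally counter, 44 x 52 x 32 mm, behind the vial bin, left of the forceps; origin under its centre.
- pinning_steps: Bystander: stepped wooden pinning block, 28 x 90 x 26 mm, left of the tool bin; origin under its centre.

How it is judged:
By the outcome, as a careful person would: the job done as asked, in the order asked, and still so for the second after the job is handed in, with the robot touching nothing.
It also fails if it takes over 67 s, if anything falls off the work surface, if the arm or the gripper's body presses on something with over 40 N, if the wrist force passes 120 N, or if a joint passes its speed limit or range.

## Working session

There is one attempt and no reset: what is moved stays moved. The work goes in short steps, each a Python script; the robot and the scene stay as the last script left them, time stands still between calls to the robot, and variables do not carry over. Pictures are saved under pics/ and viewed, at most 10 in all, crops included, and the job is handed in when it is done.

```bash
ls; mkdir -p pics; python3 - <<'E'
from bench import robot,kinematics,cams
import cv2,numpy as np
for n in ["scene","side"]:
    c=cams.capture(n); cv2.imwrite(f"pics/{n}0.png",c["img"]); np.savez(f"{n}0.npz",**c)
    print(n,c["camera_matrix"].tolist(),np.round(c["cam_to_world"],3).tolist(),(c["depth"]>0).mean())
print(robot.get_time_s(),robot.get_ee_rot())
E
```

```text
pics
scene [[529.3337549708559, 0.0, 321.6510004692967], [0.0, 529.3337549708559, 238.39688299163112], [0.0, 0.0, 1.0]] [[0.689, -0.558, 0.462, -0.093], [-0.724, -0.527, 0.444, -0.447], [-0.005, -0.641, -0.768, 1.069], [0.0, 0.0, 0.0, 1.0]] 0.9962630208333333
side [[470.58167481088685, 0.0, 317.93442344488545], [0.0, 470.58167481088685, 246.00970666198282], [0.0, 0.0, 1.0]] [[-0.979, -0.136, 0.154, 0.351], [-0.205, 0.63, -0.749, 0.92], [0.005, -0.765, -0.644, 0.749], [0.0, 0.0, 0.0, 1.0]] 0.99498046875
0.1 [-6.57532686e-01 -3.07150579e+00  2.65029701e-03]
```

View pics/scene0.png

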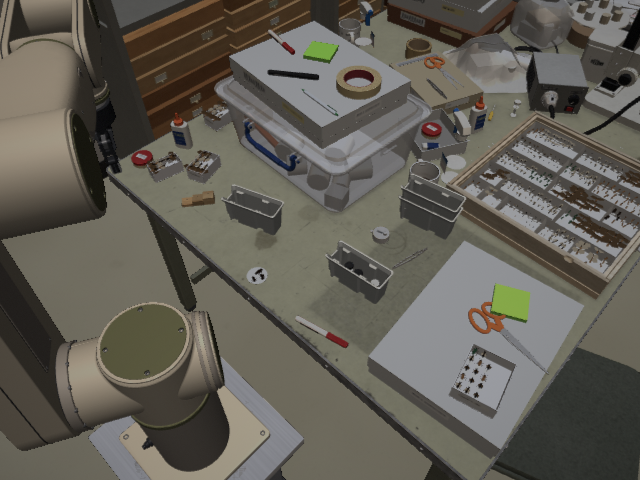

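View pics/side0.png

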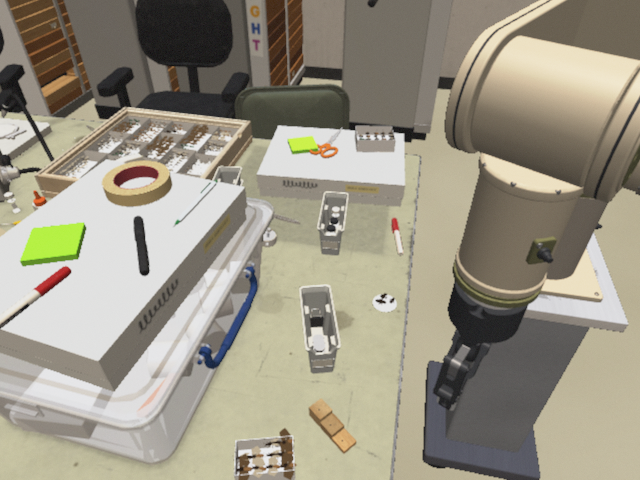

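The scene view shows the tool bin at about (254,209), the vial bin at (358,270) and the box with its lid corners near (465,243) and (370,355). A nested pair of other bins stands at (432,205). I'll localise the bins from their rim points in depth.

```bash
cat > h.py <<'E'
import cv2,numpy as np
def cloud(c):
    K=c["camera_matrix"];T=c["cam_to_world"];d=c["depth"]
    v,u=np.mgrid[:480,:640]
    p=np.stack([(u-K[0,2])/K[0,0]*d,(v-K[1,2])/K[1,1]*d,d],-1)
    p=p@T[:3,:3].T+T[:3,3]; p[d<=0]=np.nan
    return p
def rim(c,box,zlo=.079,zhi=.09):
    """rim points of a bin inside pixel box -> min-area rectangle in the world"""
    p=cloud(c); u0,v0,u1,v1=box; q=p[v0:v1,u0:u1].reshape(-1,3)
    q=q[(q[:,2]>zlo)&(q[:,2]<zhi)]
    r=cv2.minAreaRect((q[:,:2]*1000).astype(np.float32))
    return q,r
E
python3 - <<'E'
from h import *
S=np.load("scene0.npz");D=np.load("side0.npz")
for n,c,b in [("tool",S,(215,175,295,240)),("vial",S,(315,230,405,310)),("tool",D,(290,275,350,380)),("vial",D,(310,185,355,260))]:
    q,r=rim(c,b); print(n,len(q),np.round(cv2.boxPoints(r)).tolist(),r, np.percentile(q[:,2],[5,50,95]).round(4))
for c,nm in((S,"scene"),(D,"side")):
    p=cloud(c); m=(p[...,2]>.068)&(p[...,2]<.076)&(p[...,1]<-0.0)&(p[...,0]<.9)&(p[...,0]>.2)&(c["img"].min(-1)>(120 if nm=="scene" else 120))
    n,l,st,_=cv2.connectedComponentsWithStats(m.astype(np.uint8)); k=1+st[1:,4].argmax()
    q=p[l==k]; r=cv2.minAreaRect((q[:,:2]*1000).astype(np.float32)); print("box",nm,len(q),r,np.round(cv2.boxPoints(r)).tolist(),np.median(q[:,2]))
    # front lid edge: per-x max y
    xs=np.arange(q[:,0].min()+.02,q[:,0].max()-.02,.01); e=np.array([[x,q[abs(q[:,0]-x)<.005][:,1].max()] for x in xs]); f=np.polyfit(e[:,0],e[:,1],1); print(f,np.std(e[:,1]-np.polyval(f,e[:,0])), xs[[0,-1]])
    m=(p[...,2]>.015)&(p[...,2]<.06)&(p[...,1]<.05)&(p[...,1]>-.15)&(p[...,0]<.85)&(p[...,0]>.2)
    print(nm,m.sum())
E
```

```text
tool 306 [[411.0, 407.0], [460.0, 255.0], [524.0, 276.0], [475.0, 428.0]] ((467.6936340332031, 341.7013854980469), (67.58755493164062, 159.69615173339844), 17.854530334472656) [0.0795 0.0834 0.0869]
vial 380 [[462.0, 85.0], [477.0, -74.0], [543.0, -68.0], [527.0, 91.0]] ((502.2098388671875, 8.45751953125), (66.00979614257812, 159.68246459960938), 5.549192905426025) [0.0797 0.0837 0.087 ]
tool 546 [[414.0, 410.0], [463.0, 258.0], [524.0, 278.0], [475.0, 430.0]] ((468.9673767089844, 344.0169372558594), (63.850494384765625, 159.1973419189453), 17.9605655670166) [0.0798 0.0841 0.0863]
vial 278 [[464.0, 87.0], [479.0, -76.0], [542.0, -70.0], [527.0, 92.0]] ((502.9085998535156, 8.129096984863281), (63.45709228515625, 163.09933471679688), 5.080134868621826) [0.0796 0.0839 0.0864]
box scene 17154 ((554.1475830078125, -291.3087463378906), (403.847900390625, 300.35247802734375), 4.529537200927734) [[341.0, -158.0], [365.0, -457.0], [767.0, -425.0], [744.0, -126.0]] 0.07281869367996524
[ 0.07844538 -0.18524979] 0.0005698211058291128 [0.36223731 0.74223731]
scene 1604
box side 5624 ((553.0711669921875, -291.60089111328125), (400.5641784667969, 311.3270568847656), 4.524330139160156) [[341.0, -152.0], [366.0, -463.0], [765.0, -431.0], [740.0, -121.0]] 0.0729587904190086
[ 0.07620647 -0.17923342] 0.0010849039081936376 [0.36170113 0.74170113]
side 1838
```

```bash
cat >> h.py <<'E'
from scipy.spatial.transform import Rotation as Ro
def att(deg):
    """tool down, closing axis y at world angle deg"""
    a=np.radians(deg); y=np.array([np.cos(a),np.sin(a),0]); z=np.array([0,0,-1.]); x=np.cross(y,z)
    return Ro.from_matrix(np.stack([x,y,z],1)).as_rotvec()
E
python3 - <<'E'
from h import *
from bench import robot,kinematics
S=np.load("scene0.npz");p=cloud(S)
for z in (.1,.15,.2,.25):
    m=(p[...,2]>z)&(p[...,2]<z+.1)&(p[...,1]<.6)&(p[...,1]>-.2)&(p[...,0]>.5)&(p[...,0]<1.2)
    q=p[m]; 
    print(z,len(q),[(y,round(float(q[abs(q[:,1]-y)<.03][:,0].min()),3)) if (abs(q[:,1]-y)<.03).any() else None for y in (0,.1,.2,.3,.4,.5)])
for n,pos,angs in [("vial",(.5027,.0083),(5.2,185.2)),("vialend",(.509,-.07),(4.5,184.5)),("tool",(.4683,.343),(18,198)),("place",(.509,-.07),(4.5,184.5))]:
    for a in angs:
        for z in (.075,.25): 
            j=kinematics.ik(np.array([*pos,z]),att(a)); print(n,a,z,None if j is None else np.round(j,2))
E
```

```text
0.1 5878 [(0, 0.74), (0.1, 0.737), (0.2, 0.588), (0.3, 0.589), (0.4, 0.587), (0.5, 0.594)]
0.15 8623 [None, (0.1, 0.966), (0.2, 0.588), (0.3, 0.592), (0.4, 0.598), (0.5, 0.603)]
0.2 16116 [None, (0.1, 0.967), (0.2, 0.589), (0.3, 0.594), (0.4, 0.599), (0.5, 0.604)]
0.25 10979 [None, None, (0.2, 0.72), (0.3, 0.627), (0.4, 0.639), (0.5, 0.651)]
vial 5.2 0.075 [-0.09  0.02  1.93 -0.    1.19 -0.18]
vial 5.2 0.25 [-0.09 -0.14  1.75 -0.    1.53 -0.18]
vial 185.2 0.075 None
vial 185.2 0.25 None
vialend 4.5 0.075 [-0.24  0.05  1.9  -0.    1.19 -0.32]
vialend 4.5 0.25 [-0.24 -0.11  1.72 -0.    1.53 -0.32]
vialend 184.5 0.075 None
vialend 184.5 0.25 None
tool 18 0.075 [ 0.54  0.22  1.71 -0.    1.21  0.23]
tool 18 0.25 [ 0.54  0.08  1.54 -0.    1.53  0.23]
tool 198 0.075 None
tool 198 0.25 None
place 4.5 0.075 [-0.24  0.05  1.9  -0.    1.19 -0.32]
place 4.5 0.25 [-0.24 -0.11  1.72 -0.    1.53 -0.32]
place 184.5 0.075 None
place 184.5 0.25 None
```

```bash
cat > s1.py <<'E'
from h import *
from bench import robot,kinematics,cams
c=np.array([.5027,.0083]); 
robot.move_pose([*c,.20],att(5.2))
robot.movel([*c,.076],feed=.12)
print("f",robot.get_ft_force().round(2) if hasattr(robot.get_ft_force(),'round') else robot.get_ft_force())
robot.grip(.05,30)
print("w",robot.get_gripper_width(),robot.get_finger_force(),np.round(robot.get_ft_force(),2),robot.get_ee_pos(),robot.get_time_s())
d=np.array([.0787,-.9969])
e=c+d*.062
robot.movel([*e,.076],att(4.5),feed=.04)
print("f",np.round(robot.get_ft_force(),2),np.round(robot.get_ee_pos(),4))
hit=robot.movel([*(e+d*.035),.076],feed=.015,f_stop=5)
print(hit,"f",np.round(robot.get_ft_force(),2),np.round(robot.get_ee_pos(),4),robot.get_time_s())
for n in ("scene","side"):
    k=cams.capture(n); np.savez(n+"1.npz",**k); cv2.imwrite(f"pics/{n}1.png",k["img"])
E
python3 s1.py
```

```text
f [-0.09  0.78  0.48]
w 0.06371388329209184 33.346540331840515 [-0.83  0.17  5.95] [0.50352124 0.00823842 0.07711133] 3.7667
f [-0.91  4.27  6.28] [ 0.5085 -0.0529  0.0771]
True f [0.32 0.79 4.78] [ 0.5099 -0.0705  0.0771] 6.7583
```

```bash
python3 - <<'E'
import cv2,numpy as np
a=cv2.imread("pics/scene1.png")[220:400,290:490];b=cv2.imread("pics/side1.png")[130:290,250:430]
cv2.imwrite("pics/v1.png",np.hstack([cv2.resize(a,(400,360)),cv2.resize(b,(400,360))]))
E
```

```text
(no output)
```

View pics/v1.png

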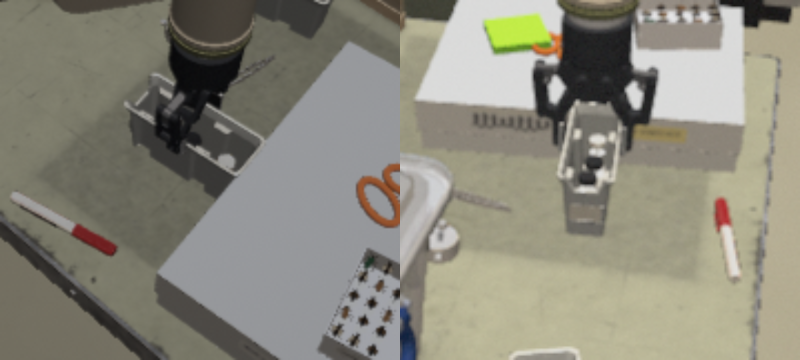

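```bash
cat > s2.py <<'E'
from h import *
from bench import robot,kinematics,cams
d=np.array([.0787,-.9969]); p=np.array(robot.get_ee_pos())
hit=robot.movel([*(p[:2]+d*.006),.076],feed=.01,f_stop=5)
print(hit,np.round(robot.get_ft_force(),2),np.round(robot.get_ee_pos(),4))
robot.grip(.085)
p=np.array(robot.get_ee_pos()); robot.movel([*p[:2],.20],feed=.15)
t=np.array([.4683,.343])
robot.move_pose([*t,.20],att(18))
for n in ("scene","side"):
    k=cams.capture(n); np.savez(n+"2.npz",**k)
    q,r=rim(k,(330,250,440,330) if n=="scene" else (315,170,360,240)); print(n,len(q),r,np.round(cv2.boxPoints(r)).tolist())
print(robot.get_time_s())
E
python3 s2.py
```

```text
True [-1.29  1.66  5.53] [ 0.5099 -0.0705  0.0771]
scene 409 ((511.8950500488281, -71.10734558105469), (74.30567169189453, 157.6199493408203), 5.262135982513428) [[468.0, 4.0], [482.0, -153.0], [556.0, -146.0], [542.0, 11.0]]
side 73 ((480.34271240234375, -70.9324951171875), (5.718363285064697, 153.3251190185547), 4.2965168952941895) [[472.0, 5.0], [483.0, -148.0], [489.0, -147.0], [477.0, 6.0]]
10.0667
```

```bash
python3 - <<'E'
from h import *
for n in ("scene","side"):
    k=np.load(n+"2.npz"); p=cloud(k)
    m=(p[...,2]>.0795)&(p[...,2]<.09)&(abs(p[...,0]-.51)<.06)&(abs(p[...,1]+.07)<.1)
    nn,l,st,_=cv2.connectedComponentsWithStats(cv2.dilate(m.astype(np.uint8),np.ones((3,3))))
    kk=1+st[1:,4].argmax(); q=p[m&(l==kk)]; r=cv2.minAreaRect((q[:,:2]*1000).astype(np.float32)); print(n,len(q),r,st[1:].tolist())
cv2.imwrite("pics/v2.png",np.hstack([cv2.resize(np.load("scene2.npz")["img"][240:340,330:450],(400,333)),cv2.resize(np.load("side2.npz")["img"][150:250,270:390],(400,333))]))
E
```

```text
scene 403 ((509.09326171875, -71.18922424316406), (67.6348648071289, 157.6745147705078), 4.8096795082092285) [[351, 255, 73, 55, 853]]
side 72 ((480.1643981933594, -70.94430541992188), (5.437924385070801, 153.32460021972656), 4.241213321685791) [[343, 176, 9, 38, 162]]
```

View pics/v2.png

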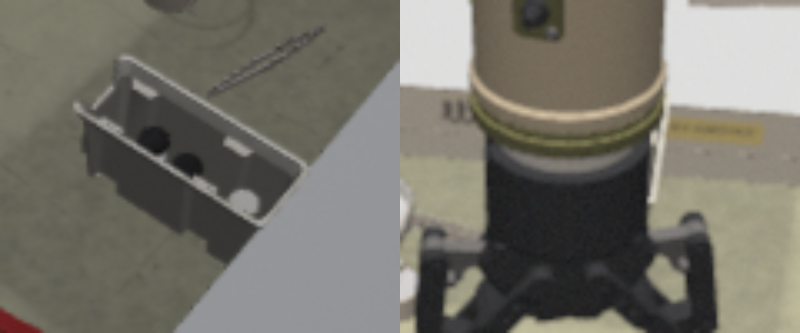

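```bash
cat > s3.py <<'E'
from h import *
from bench import robot,kinematics,cams
P=cloud(np.load("scene0.npz")); print("petri",P[276,257].round(3),"steps",P[198,198].round(3))
t=np.array([.4683,.343])
robot.movel([*t,.076],feed=.12)
robot.grip(.05,35)
print("w",robot.get_gripper_width(),np.round(robot.get_ft_force(),2),np.round(robot.get_ee_pos(),4))
robot.movel([*t,.094],feed=.04)
robot.hold(.2); print("lift",np.round(robot.get_ft_force(),2),np.round(robot.get_moment(),3),robot.get_time_s())
robot.movel([*t,.094],att(-32),feed=.05)
print("J",np.round(robot.get_joint_positions(),2),robot.get_time_s())
hit=robot.movel([*t,.073],feed=.03,f_stop=3)
print(hit,np.round(robot.get_ee_pos(),4),np.round(robot.get_ft_force(),2))
E
python3 s3.py
```

```text
petri [ 0.351  0.204 -0.   ] steps [0.407 0.507 0.022]
w 0.06354135716160841 [ 0.32 -0.96  6.27] [0.4691 0.3435 0.0773]
lift [-0.06  0.25 -2.28] [-0.024 -0.014  0.015] 12.3833
J [0.54 0.2  1.7  0.   1.25 1.1 ] 13.4083
True [0.4684 0.3427 0.0771] [ 1.34 -1.18  4.44]
```

```bash
cat > s4.py <<'E'
from h import *
from bench import robot,kinematics,cams
t=np.array([.4683,.343])
robot.grip(.085)
robot.movel([*t,.14],feed=.12)
robot.move_pose([*t,.14],att(148))
print("J",np.round(robot.get_joint_positions(),2))
robot.movel([*t,.076],feed=.1)
robot.grip(.05,40)
print("w",robot.get_gripper_width(),np.round(robot.get_ee_pos(),4))
robot.movel([*t,.25],feed=.1)
print("lift",np.round(robot.get_ft_force(),2),np.round(robot.get_moment(),3))
robot.movel([.45,.10,.25],feed=.2)
robot.move_pose([.5099,-.0705,.25],att(4.5))
robot.movel([.5099,-.0705,.19],feed=.1); robot.hold(.3)
print("J",np.round(robot.get_joint_positions(),2),np.round(robot.get_ee_pos(),4),robot.get_time_s())
for n in ("scene","side"):
    k=cams.capture(n); np.savez(n+"4.npz",**k); cv2.imwrite(f"pics/{n}4.png",k["img"])
a=cv2.imread("pics/scene4.png")[160:340,320:520];b=cv2.imread("pics/side4.png")[110:290,250:450]
cv2.imwrite("pics/v4.png",np.hstack([cv2.resize(a,(400,360)),cv2.resize(b,(400,360))]))
for n in ("scene","side"):
    p=cloud(np.load(n+"4.npz"))
    for zl,zh in((.0795,.09),(.192,.205)):
        m=(p[...,2]>zl)&(p[...,2]<zh)&(abs(p[...,0]-.51)<.06)&(abs(p[...,1]+.07)<.1); q=p[m]
        c=[.5099,-.0705];ax=np.array([.0785,-.9969]);s=(q[:,:2]-c)@ax; l=(q[:,:2]-c)@np.array([.9969,.0785])
        print(n,zl,len(q),"axial",s.min().round(4),s.max().round(4),"lat",l.min().round(4),l.max().round(4))
E
python3 s4.py
```

```text
J [ 0.54  0.15  1.66 -0.    1.33 -2.04]
w 0.06350250093731309 [0.469  0.3435 0.0774]
lift [-0.21  0.39 -2.42] [0.031 0.035 0.044]
J [-0.24 -0.07  1.79 -0.    1.42 -0.32] [ 0.5102 -0.0706  0.1906] 24.9583
scene 0.0795 218 axial -0.0785 0.0962 lat -0.0354 0.0478
scene 0.192 485 axial -0.0789 0.0788 lat -0.0467 0.0369
side 0.0795 145 axial -0.0818 0.077 lat -0.0326 0.0317
side 0.192 290 axial -0.0839 0.0772 lat -0.0456 0.045
```

View pics/v4.png

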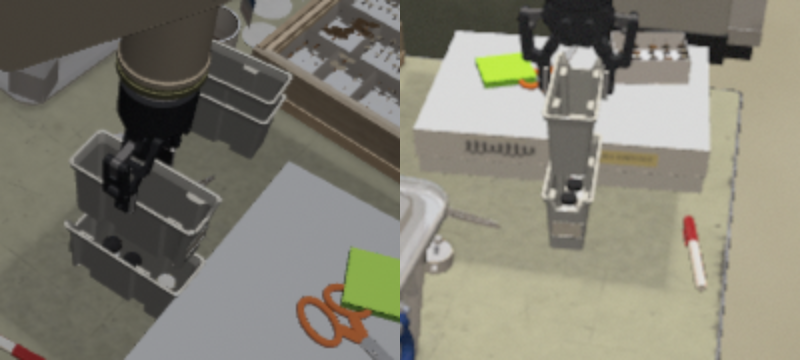

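```bash
cat > s5.py <<'E'
from h import *
from bench import robot,cams
c=[.5099,-.0705]
h=robot.movel([*c,.156],feed=.04,f_stop=3); print(h,np.round(robot.get_ee_pos(),4))
if not h:
    h=robot.movel([*c,.143],feed=.012,f_stop=2.5); print(h,np.round(robot.get_ee_pos(),4),np.round(robot.get_ft_force(),2),np.round(robot.get_moment(),3))
print(robot.get_time_s())
E
python3 s5.py
```

```text
False [ 0.5101 -0.0706  0.1563]
True [ 0.5099 -0.0704  0.1494] [0.28 0.1  4.68] [ 0.016 -0.05   0.022]
26.7
```

Contact came at 0.1494, which is the ledge height I expected. Next I release, retreat and check.

```bash
cat > s6.py <<'E'
from h import *
from bench import robot,cams
robot.grip(.085); p=robot.get_ee_pos()
robot.movel([p[0],p[1],.26],feed=.1)
robot.move_pose([.40,.25,.30],att(10)); robot.hold(.3)
for n in ("scene","side"):
    k=cams.capture(n); np.savez(n+"6.npz",**k)
    P=cloud(k); c=np.array([.5099,-.0705])
    for zl,zh in((.0795,.09),(.150,.162)):
        m=(P[...,2]>zl)&(P[...,2]<zh)&(abs(P[...,0]-.51)<.05)&(abs(P[...,1]+.07)<.1); q=P[m]
        ax=np.array([.0785,-.9969]); s=(q[:,:2]-c)@ax; l=(q[:,:2]-c)@np.array([.9969,.0785])
        zz=q[:,2]; print(n,zl,len(q),"ax",s.min().round(4),s.max().round(4),"lat",l.min().round(4),l.max().round(4),"z ends",np.median(zz[s<-.05]).round(4),np.median(zz[s>.05]).round(4), cv2.minAreaRect((q[:,:2]*1000).astype(np.float32))[2])
a=np.load("scene6.npz")["img"][190:340,320:490];b=np.load("side6.npz")["img"][130:280,260:430]
cv2.imwrite("pics/v6.png",np.hstack([cv2.resize(a,(400,353)),cv2.resize(b,(400,353))]))
print(robot.get_time_s())
E
python3 s6.py
```

```text
scene 0.0795 380 ax -0.0776 0.0796 lat -0.0356 0.0299 z ends 0.0844 0.0844 5.553287029266357
scene 0.15 506 ax -0.0796 0.0789 lat -0.0351 0.0332 z ends 0.1559 0.1559 5.056957721710205
side 0.0795 205 ax -0.0821 0.0694 lat -0.0325 0.0313 z ends 0.0841 0.085 4.4145379066467285
side 0.15 157 ax -0.0828 0.0765 lat -0.032 0.0312 z ends 0.1557 0.1552 6.683664798736572
30.0
```

View pics/v6.png

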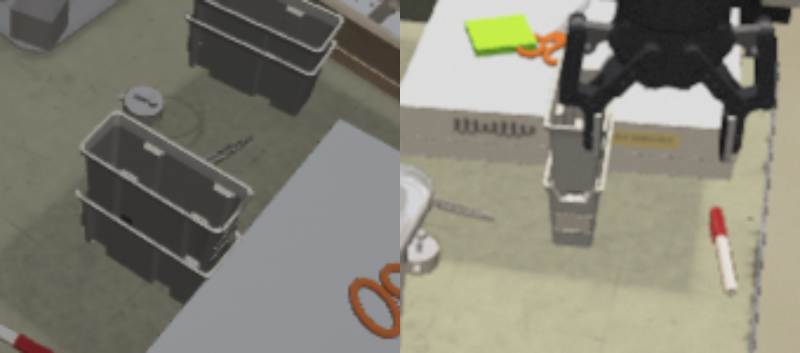

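The upper bin sits level, with its rim at 156 mm at both ends, and the lower bin stands square against the box.

```bash
python3 -c "
from bench import robot
print(robot.finish_job())"
```

```text
the job is handed in; nothing more can be done
None
```

The job is handed in at about 30 s: the vial bin was slid square against the card box, and the tool bin sits on its ledges, turned end for end and level. To make the turn I had to set the tool bin down once near where it stood and regrip it, because of the last joint's limited range.

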